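# Clear the inspection rest and rack the passed housing

## Task

The sloping blue inspection rest still holds a rejected, red-tagged housing: lift it off and lay it level in both forks of the red rack, its middle over the middle of the rack. Then take the green-tagged housing standing on the bench, lean it in the emptied rest, foot down at the stop, and let go of it there for a moment; take it again around its middle and lay it level in both forks of the green rack, likewise centred. Do not drop a housing, and leave the untagged housing standing where it is and the other things on the bench in place.

Things in the scene. Friction and masses are not known exactly. Their poses are not given: they have to be found in the camera images.
- red_housing: Black moulded tube housing, 150 mm long: body 44 mm diameter up to 115 mm from the foot, then a coaxial neck 34 mm diameter. About 0.18 kg, balance point 64 mm from the foot. Origin: centre of the foot; +z along the axis to the neck. Red band 90 to 112 mm from the foot and red ring on the neck's end. Starts leaning in the rest, neck up.
- green_housing: Black moulded tube housing, 150 mm long: body 44 mm diameter up to 115 mm from the foot, then a coaxial neck 34 mm diameter. About 0.18 kg, balance point 64 mm from the foot. Origin: centre of the foot; +z along the axis to the neck. Green band 90 to 112 mm from the foot and green ring on the neck's end. Starts standing on its foot on the bench.
- plain_housing: Black moulded tube housing, 150 mm long: body 44 mm diameter up to 115 mm from the foot, then a coaxial neck 34 mm diameter. About 0.18 kg, balance point 64 mm from the foot. Origin: centre of the foot; +z along the axis to the neck. No coloured tag: not yet inspected. Stands on the bench; leave it.
- red_housing_mid (a point): Point on the red-tagged housing's axis 64 mm from the foot (its balance point).
- green_housing_mid (a point): Point on the green-tagged housing's axis 64 mm from the foot (its balance point).
- rest_cradle: Fixed sloping rest, 45 degrees: two blue 90-degree V-forks (12 mm thick, 60 mm free between them) on a dark base, aluminium stop plate at the low end. Origin: where the balance point of a housing lying in it goes, 115 mm above the bench. +y: up the slope along that housing's axis (foot to neck); x level; +z square out of the V. Stop face at y = -64.5, z -45 to +1 mm.
- rest_cradle_stop (a point): Where the centre of a leaning housing's foot goes, at the stop plate: on the housing's axis, 64 mm down the slope from the rest's origin.
- pass_rack: Green rack, fixed: green base plate 130 x 160 x 8 mm and, on a post, two green 90-degree V-forks (12 mm thick, centres 72 mm apart along y, 60 mm free between them for fingers; tips 98 mm high) over an aluminium bar 36 mm wide, its top 71 mm high. Origin: centre of the underside; z up; a housing lies along +y or -y.
- pass_rack_seat (a point): Point 105 mm above the bench at the green rack's middle: where the balance point of a centred, seated housing lies.
- reject_rack: Red rack, fixed: red base plate 130 x 160 x 8 mm and, on a post, two red 90-degree V-forks (12 mm thick, centres 72 mm apart along y, 60 mm free between them for fingers; tips 98 mm high) over an aluminium bar 36 mm wide, its top 71 mm high. Origin: centre of the underside; z up; a housing lies along +y or -y.
- reject_rack_seat (a point): The same point on the red rack, 105 mm above the bench.
- jar: Bystander: amber jar, 60 mm diameter, 85 mm high. Origin: centre of its underside.
- screwdriver: Bystander: screwdriver 170 mm long lying on the bench along its x.
- plug_gauge: Bystander: steel plug gauge 120 mm long, 30 mm high, lying along its x.
- part_tray: Bystander: blue open tray 120 x 170 x 45 mm. Origin: centre of its underside.
- counter: Bystander: grey counter box 60 x 100 x 50 mm with a green display. Origin: centre of its underside.

How it is judged:
On the way, in this order (a step that is already met when the one before it is completed fails the run):
1. the red-tagged housing lies level in the forks of the red rack, released (distance between red_housing_mid and reject_rack_seat below 0.02 m and angle between the z axis of red_housing and the y axis of reject_rack, either way round below 0.1 rad and z of red_housing_mid in the frame of reject_rack between 0.099 and 0.11 m and linear speed of red_housing below 0.03 m/s and contact force between red_housing and the fingers below 0.05 N), for 0.2 s.
2. the green-tagged housing leans in the sloping rest, foot at the stop, released (distance between green_housing_mid and rest_cradle below 0.015 m and angle between the z axis of green_housing and the y axis of rest_cradle, either way round below 0.12 rad and linear speed of green_housing below 0.03 m/s and contact force between green_housing and the fingers below 0.05 N), for 0.2 s.
At the end, for the whole second after the job is handed in: Each tagged housing is at rest, released, on the rack of its colour: balance point within 20 mm of the seat point (height -6 to +5 mm), axis within 0.1 rad of the rack's y either way round; the untagged one stands within 30 mm of its start (all of step 1 and distance between green_housing_mid and pass_rack_seat below 0.02 m and angle between the z axis of green_housing and the y axis of pass_rack, either way round below 0.1 rad and z of green_housing_mid in the frame of pass_rack between 0.099 and 0.11 m and linear speed of green_housing below 0.03 m/s and contact force between green_housing and the fingers below 0.05 N and angle between plain_housing's own z axis and vertical below 0.1 rad and distance of plain_housing from where it was at the start of the episode below 0.03 m); the robot touches nothing.
It fails at once if the untagged housing is knocked over or moved more than 30 mm (distance of plain_housing from where it was at the start of the episode above 0.03 m or angle between plain_housing's own z axis and vertical above 0.3 rad).
It fails at once if another thing on the bench is moved more than 40 mm (distance of any of jar, screwdriver, plug_gauge, part_tray, counter from where it was at the start of the episode above 0.04 m).
It fails at once if a tagged housing is dropped (moves faster than 0.7 m/s out of the fingers) ((linear speed of red_housing above 0.7 m/s and contact force between red_housing and the fingers below 0.05 N) or (linear speed of green_housing above 0.7 m/s and contact force between green_housing and the fingers below 0.05 N)).
It also fails if it takes over 67 s, if anything falls off the work surface, if the arm or the gripper's body presses on something with over 40 N, if the wrist force passes 120 N, or if a joint passes its speed limit or range.

## Robot

A 6-joint arm with a two-finger parallel gripper is mounted at the origin on the work surface. World frame = base frame: x ahead of the robot, y to its left, z up, the work surface at z = 0. Lengths are in m, angles in rad, forces in N, time in s.
With the tool pointing down it reaches from about 0.325 to 0.9 m from the base axis. Payload 3.5 kg.
Tool frame: the origin (TCP) lies at the very end of the fingers, on their centre line; the grasp point (between the pads) lies robot.grip_point_offset behind it (robot.grip_point_offset is the distance from the TCP to the grasp point, in m); z points along the fingers, y is the direction in which the jaws open and shut (so a half turn about z gives the same grasp; the last joint's range is limited). The gripper opens to 85 mm and grips with 20 to 120 N. Pads are 22 mm wide; open, the fingers measure 114 mm over their backs; the gripper's body (76 mm by 85 mm) begins 54 mm behind the grasp point. The pads swing forward as they close: fully open they stand 13 mm farther back than shut.
Start: joints at [-1.261, 0.276, -0.026, 1.268, 0, 1.467], TCP at [0.251, -0.573, 0.231] pointing down, gripper open.
Joint ranges: [-3.12, 3.12], [-0.85, 1.88], [-1.08, 1.24], [-1.95, 2.15], [-1.57, 1.53], [-3.14, 3.14]. Speed limits (rad/s): [2.57, 2.57, 3.14, 3.14, 3.14, 3.14].

## Interface

Orientations are given as a 3x3 rotation matrix whose columns are the frame's x, y, z axes.
In Python, from plant import robot, cams gives the robot as it stands.
- The arm moves only by the tool step_arm, never from a script. Its argument "deltas" is a list of rows, each a list of 7 numbers: the closure, from 0 (fully open) to 1 (shut), then the shift along the world's x, y, z as a fraction of full scale, then the turn, a rotation vector about the world's x, y, z as a fraction of full scale. In form: [[gripper, x, y, z, ax, ay, az], ...]. A call has 1 to 5 rows; each row is the pose to reach, as a shift and turn from the pose commanded when the call began, turning the shorter way round; what a row does not reach only later rows make up. Full scale, the value 1, is 0.2 m for a shift and 180 degrees for a turn. A row lasts 1/10 s, in which the tool goes at most 50 mm and 8.59 degrees, less where a joint would pass 70% of its speed; a pose out of reach is approached as far as the arm can. A call with a number of a shift or a turn outside -1 to 1 is refused whole. A call with a gripper value outside its range is refused whole. The fingers move at their own pace and stop on an object; "squeeze" is the grip in N (left out, the last holds). Time passes only in rows, so rows that repeat a pose let the fingers close. It gives the time, the measured TCP pose, the force and the opening at its end, in the units of the state.
- robot.observe(): the state, without advancing time (a new reading comes with each control period).
- cams.capture(name): name is "scene" or "top" or "wrist"; returns a dict with "frame" (384x512x3 uint8, red, green, blue), "range_z" (384x512 float32, m along the optical axis (not along the pixel's ray), 0 where there is no reading), "camera_matrix" (3x3 intrinsics, pixels), "dist" ([k1, k2, p1, p2, k3] as OpenCV has them; the pictures are not rectified), "xyz" and "rotation" of the camera in the world. Camera axes: x right, y up, looking along -z (the intrinsics and any distortion apply to the point x, -y, -z); pixel columns grow to the right and rows downward; lengths in m; the calibration is good to about 2 mm. A picture is of the moment at which its call begins.
- robot.job_done(): hands the job in, once; it reports no verdict.
The state is a dict: "clock": time; "joint_positions": joint angles; "qd": joint speeds; "effort": joint torques, N m; "tool_pos": TCP position; "eef_rot": TCP orientation; "contact_force": force on the tool from outside, world axes, zero at the start; "moment": the same for the moment, N m; "width": finger opening in m.
Only numpy, scipy, OpenCV 4.12 (cv2) and the standard library are available. Lean on these libraries where they do the work, as an engineer would, in place of code of your own. Each camera call takes 0.05 s, during which the arm holds its last target. There are 200 camera calls.

## Working session

There is one attempt and no reset: what is moved stays moved. The work goes in short steps, Python scripts to look and compute and a tool call to move; the robot and the scene stay as the last step left them, time stands still between calls to the robot, and variables do not carry over. Pictures are saved under pics/ and viewed, about 8 in all and at most 12, crops included, and the job is handed in when it is done.

Besides the shell and the picture viewer there is one more tool, called after ">>>" by a JSON object that holds its "op" and its "data", one argument or row to a line. step_arm: Moves the arm, as the interface text tells. Its arguments: {"type":"object","properties":{"deltas":{"type":"array","items":{"type":"array","items":{"type":"number"}}},"squeeze":{"type":"number"}},"required":["deltas"]}

```bash
ls; mkdir -p pics; cat > h.py <<'E'
import numpy as np, cv2
from plant import robot, cams
def cap(n):
    return cams.capture(n)
def cloud(c):
    K=c["camera_matrix"];H,W=c["range_z"].shape
    u,v=np.meshgrid(np.arange(W,dtype=float),np.arange(H,dtype=float))
    p=cv2.undistortPoints(np.stack([u.ravel(),v.ravel()],1)[:,None],np.array(K),np.array(c["dist"]))[:,0]
    d=c["range_z"].ravel()
    P=np.stack([p[:,0]*d,-p[:,1]*d,-d],1)@np.array(c["rotation"]).T+np.array(c["xyz"])
    P[d==0]=np.nan
    return P.reshape(H,W,3)
def save(c,n): cv2.imwrite("pics/"+n,c["frame"][:,:,::-1])
E
python3 - <<'E'
from h import *
for n in ("scene","top"):
    c=cap(n); save(c,n+".png"); np.savez(n+".npz",f=c["frame"],P=cloud(c)); print(n,c["xyz"],np.round(c["rotation"],2).tolist())
s=robot.observe(); print(s, robot.grip_point_offset)
a=cv2.imread("pics/scene.png");b=cv2.imread("pics/top.png")
E
```

```text
pics
scene [ 1.16101921 -0.44267755  1.17417454] [[0.61, -0.67, 0.42], [0.79, 0.51, -0.34], [0.01, 0.54, 0.84]]
top [ 0.51657333 -0.03168111  1.06906313] [[0.01, 0.99, -0.1], [-1.0, 0.01, -0.03], [-0.03, 0.1, 0.99]]
{'clock': 0.1, 'joint_positions': array([-1.26140107e+00,  2.77098411e-01, -2.77384448e-02,  1.26801180e+00,
       -1.15473370e-05,  1.46737529e+00]), 'qd': array([ 0.0006161 , -0.00180699,  0.00194082,  0.00133975,  0.0002853 ,
        0.00072592]), 'effort': array([ 8.46124340e-05, -4.46711683e+01,  2.96127445e+01,  8.50891258e-03,
        3.31550211e-06, -1.29587733e-05]), 'tool_pos': array([ 0.25050346, -0.57183021,  0.23024826]), 'eef_rot': array([[ 9.15994645e-01,  4.01189987e-01, -6.35897458e-04],
       [ 4.01190441e-01, -9.15992589e-01,  1.95136354e-03],
       [ 2.00390156e-04, -2.04255454e-03, -9.99997894e-01]]), 'contact_force': array([ 0.29805966,  0.05628011, -0.19789565]), 'moment': array([-0.0540544 ,  0.04698993, -0.00077703]), 'width': 0.08544763556292448} 0.0187
```

View pics/top.png

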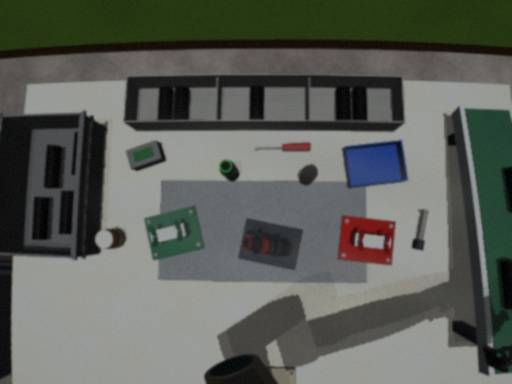

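View pics/scene.png

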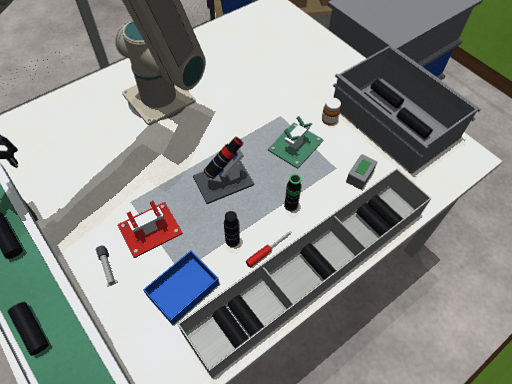

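The top view has +x up and +y to the left. Positions in it: green rack at (174,232), rest with the red housing at (270,243), red rack at (367,240), green housing at (229,169), plain housing at (307,174), jar at (108,238). The scene view confirms that the red housing leans neck-up towards +y.

```bash
cat > m.py <<'E'
from h import *
def masks(f):
    h=cv2.cvtColor(f,cv2.COLOR_RGB2HSV); H,S,V=[h[...,i].astype(int) for i in range(3)]
    return dict(red=((H<8)|(H>172))&(S>120)&(V>60),green=(H>45)&(H<90)&(S>90)&(V>40),blue=(H>100)&(H<130)&(S>100)&(V>50))
E
python3 - <<'E'
from m import *
for n in ("top","scene"):
    d=np.load(n+".npz");P=d["P"];f=d["f"];M=masks(f)
    inb=(P[...,0]>.2)&(P[...,0]<.9)&(abs(P[...,1])<.6)
    print(n,"bench z",np.nanmedian(P[...,2][inb&(abs(P[...,2])<.015)]))
    for k in M:
        m=M[k]&inb&(P[...,2]>-.01)
        nn,l,st,ce=cv2.connectedComponentsWithStats(m.astype(np.uint8))
        for i in range(1,nn):
            if st[i,4]>12:
                q=P[l==i]; print(k,st[i],"mean",q.mean(0).round(3),"min",q.min(0).round(3),"max",q.max(0).round(3))
                lo=q[(q[:,2]<.02)]
                if len(lo)>150: print("   plate rect",cv2.minAreaRect(lo[:,:2].astype(np.float32)*1000))
# cloud of stuff above bench near rest & in top
d=np.load("top.npz");P=d["P"]
for name,(u0,u1,v0,v1) in dict(grn=(210,245,150,190),pln=(292,325,155,190),rest=(235,310,210,275),jar=(90,130,220,255)).items():
    q=P[v0:v1,u0:u1].reshape(-1,3); q=q[q[:,2]>.02]
    print(name,len(q),q.mean(0).round(3),q.min(0).round(3),q.max(0).round(3))
    t=q[q[:,2]>q[:,2].max()-.012]; print("  top",len(t),t.mean(0).round(4), (t.min(0)+t.max(0))/2)
q=P[205:280,230:315].reshape(-1,3); q=q[(q[:,2]>.002)&(q[:,2]<.03)]
print("rest base",len(q),cv2.minAreaRect(q[:,:2].astype(np.float32)*1000))
E
```

```text
top bench z 0.00023197081747827752
red [283 144  27   6 150] mean [ 0.749 -0.1    0.024] min [ 0.741 -0.137  0.018] max [ 0.758 -0.06   0.031]
red [ 339  216   56   48 1697] mean [ 0.476 -0.301  0.016] min [ 0.408 -0.391 -0.   ] max [ 0.545 -0.226  0.103]
   plate rect ((475.54254150390625, -307.6511535644531), (156.77969360351562, 126.37224578857422), 83.87481689453125)
red [262 238   7  14  67] mean [ 0.465 -0.013  0.155] min [ 0.45  -0.02   0.147] max [ 0.483 -0.005  0.164]
green [467 110  29 203 607] mean [ 0.557 -0.596  0.129] min [ 0.298 -0.6    0.079] max [ 0.851 -0.589  0.173]
green [134 148  19  13 160] mean [0.72  0.354 0.051] min [0.701 0.325 0.043] max [0.738 0.381 0.057]
green [220 161  13  13  95] mean [0.666 0.091 0.148] min [0.652 0.077 0.115] max [0.682 0.108 0.153]
green [ 147  207   55   51 1200] mean [0.486 0.255 0.012] min [0.416 0.18  0.002] max [0.567 0.345 0.1  ]
   plate rect ((489.2625427246094, 262.9267272949219), (122.86615753173828, 152.6580810546875), 15.05008316040039)
green [494 332   4  17  49] mean [ 0.229 -0.594  0.185] min [ 0.209 -0.6    0.176] ma
[... 1875 characters left out ...]
.14962100982666)
grn 298 [0.663 0.089 0.12 ] [0.646 0.072 0.022] [0.688 0.116 0.154]
  top 141 [0.6681 0.0937 0.1499] [0.66815779 0.09410478 0.1478404 ]
pln 287 [ 0.652 -0.125  0.121] [ 0.636 -0.15   0.021] [ 0.679 -0.107  0.154]
  top 139 [ 0.6574 -0.1285  0.1496] [ 0.65698121 -0.12837343  0.14858029]
rest 810 [ 0.465 -0.018  0.138] [ 0.432 -0.082  0.055] [0.496 0.048 0.189]
  top 82 [0.472  0.0247 0.1815] [0.47275556 0.02392704 0.18279978]
jar 699 [0.471 0.456 0.06 ] [0.421 0.413 0.02 ] [0.523 0.504 0.09 ]
  top 261 [0.4698 0.4441 0.0845] [0.47038484 0.44525483 0.08458425]
rest base 2325 ((467.19085693359375, -30.405662536621094), (218.3858642578125, 250.2479705810547), 0.9118826389312744)
```

```bash
cat > fit.py <<'E'
from m import *
from scipy.optimize import least_squares
def cyl(q,c0,d0,ends=(-.06,.045),r=.022):
    # axis: point c (at d0-plane), direction d ; free: 2 offsets, 2 angles
    d0=d0/np.linalg.norm(d0); a=np.cross([0,0,1.],d0) if abs(d0[2])<.9 else np.array([1.,0,0]); a/=np.linalg.norm(a); b=np.cross(d0,a)
    s=(q-c0)@d0; w=q[(s>ends[0])&(s<ends[1])]
    w=w[abs(np.linalg.norm((w-c0)-np.outer((w-c0)@d0,d0),axis=1)-r)<.014]
    def un(p): d=d0+p[2]*a+p[3]*b; return c0+p[0]*a+p[1]*b, d/np.linalg.norm(d)
    def f(p):
        c,d=un(p); v=w-c; return np.linalg.norm(v-np.outer(v@d,d),axis=1)-r
    o=least_squares(f,np.zeros(4),loss="soft_l1",f_scale=.002); c,d=un(o.x)
    return c,d,len(w),np.median(abs(f(o.x)))
E
python3 - <<'E'
from fit import *
A=[]
for n,box in (("top",(225,320,205,285)),("scene",(180,265,125,210))):
    d=np.load(n+".npz");P=d["P"];f=d["f"]
    u0,u1,v0,v1=box
    g=cv2.cvtColor(f,cv2.COLOR_RGB2HSV)[v0:v1,u0:u1,2]; q=P[v0:v1,u0:u1]
    m=(g<75)&(q[...,2]<.02)&(q[...,2]>-.01)
    k=cv2.morphologyEx(m.astype(np.uint8),cv2.MORPH_OPEN,np.ones((3,3)))>0
    print(n,"dark base",k.sum(),cv2.minAreaRect(q[k][:,:2].astype(np.float32)*1000), np.percentile(g,[5,25,50,75]))
    A.append(q.reshape(-1,3)[(q.reshape(-1,3)[:,2]>.06)])
for q in A+[np.vstack(A)]:
    c0=np.array([.467,-.03,.115]);d0=np.array([.15,.7,.7])
    for _ in range(4):
        c,dd,N,r=cyl(q,c0,d0); 
        c0=c+dd*(.115-c[2])/dd[2]; d0=dd
    print(c0.round(4),dd.round(3),N,r.round(4),"az",np.degrees(np.arctan2(dd[1],dd[0])),"el",np.degrees(np.arcsin(dd[2])))
E
```

```text
top dark base 1466 ((462.17132568359375, -25.04102325439453), (168.1768035888672, 118.4688720703125), 79.13123321533203) [ 39.  62. 108. 112.]
scene dark base 329 ((472.7706298828125, -16.81635284423828), (137.01783752441406, 50.23272705078125), 73.75733947753906) [ 27.2  89.  166.  171. ]
[ 0.4628 -0.0237  0.115 ] [0.123 0.695 0.708] 491 0.0008 az 79.93185210978481 el 45.08773244087481
[ 0.4616 -0.0227  0.115 ] [0.161 0.699 0.697] 549 0.002 az 77.00650193162083 el 44.19096053013197
[ 0.4622 -0.0233  0.115 ] [0.136 0.694 0.707] 1038 0.0014 az 78.93088987193265 el 44.99878457160451
```

```bash
cat > pl.py <<'E'
from h import *
from scipy.spatial.transform import Rotation as Ro
REST=np.array([.462,-.0235,.115]);PSI=79.1
RED=np.array([.4748,-.3085,.105]);RAZ=83.2
GRN=np.array([.4893,.2622,.105]);GAZ=104.6
def rot(az,pitch):
    "tool z towards az, pitch deg below level; tool y level = az-90"
    a,p=np.radians([az,pitch]); z=np.array([np.cos(a)*np.cos(p),np.sin(a)*np.cos(p),-np.sin(p)]);y=np.array([np.sin(a),-np.cos(a),0])
    return np.stack([np.cross(y,z),y,z],1)
def tcp(g,R,off=0.0187): return np.array(g)+R[:,2]*off
def go(seq,p=None,R=None):
    s=robot.observe()
    p=s["tool_pos"] if p is None else p; R=s["eef_rot"] if R is None else R
    print("t",round(s["clock"],2),"tcp",s["tool_pos"].round(4),"q",s["joint_positions"].round(2),"w",round(s["width"],4),"F",s["contact_force"].round(1))
    for name,g,Rt in seq:
        P=tcp(g,Rt);d=P-p;r=(Ro.from_matrix(Rt)*Ro.from_matrix(R).inv()).as_rotvec()
        print(name,"tcp",P.round(4),"d",(d/.2).round(3).tolist(),"r",(r/np.pi).round(3).tolist(),"rows",round(max(np.linalg.norm(d)/.05,np.degrees(np.linalg.norm(r))/8.59),1))
        p,R=P,Rt
E
python3 - <<'E'
from pl import *
R=rot(PSI,45); n=-R[:,2]
go([("pre",REST+.1*n,R),("grasp",REST,R)])
E
```

```text
t 0.1 tcp [ 0.2505 -0.5718  0.2302] q [-1.26  0.28 -0.03  1.27 -0.    1.47] w 0.0854 F [ 0.3  0.1 -0.2]
pre tcp [ 0.4511 -0.08    0.1725] d [1.003, 2.459, -0.289] r [0.202, -0.162, 0.291] rows 10.7
grasp tcp [ 0.4645 -0.0105  0.1018] d [0.067, 0.347, -0.354] r [0.0, 0.0, 0.0] rows 2.0
```

>>> {"op": "step_arm", "data": {
  "deltas": [
    [0,0.11,0.25,0,0.017,-0.014,0.024],
    [0,0.2,0.5,0,0.034,-0.027,0.049],
    [0,0.3,0.75,0,0.05,-0.04,0.073],
    [0,0.39,0.95,0,0.067,-0.054,0.097]
  ],
  "squeeze": 45
}}

```text
clock: 0.5
tool_pos: [0.3268, -0.3854, 0.2311]
eef_rot: [[0.733, 0.667, 0.134], [0.63, -0.74, 0.233], [0.255, -0.086, -0.963]]
contact_force: [-0.4, -0.4, -0.9]
width: 0.0854
```

>>> {"op": "step_arm", "data": {
  "deltas": [
    [0,0.11,0.25,0,0.017,-0.014,0.024],
    [0,0.2,0.5,0,0.034,-0.027,0.049],
    [0,0.3,0.7,0,0.05,-0.04,0.073],
    [0,0.35,0.85,0,0.067,-0.054,0.097]
  ]
}}

```text
clock: 0.9
tool_pos: [0.397, -0.2145, 0.2314]
eef_rot: [[0.456, 0.872, 0.181], [0.734, -0.483, 0.477], [0.503, -0.084, -0.86]]
contact_force: [0.3, -0.6, -0.4]
width: 0.0852
```

>>> {"op": "step_arm", "data": {
  "deltas": [
    [0,0.08,0.2,-0.05,0.017,-0.014,0.024],
    [0,0.15,0.4,-0.12,0.034,-0.027,0.049],
    [0,0.22,0.55,-0.2,0.05,-0.04,0.073],
    [0,0.263,0.659,-0.289,0.067,-0.054,0.097],
    [0,0.263,0.659,-0.289,0.067,-0.054,0.097]
  ]
}}

```text
clock: 1.4
tool_pos: [0.4476, -0.0828, 0.1704]
eef_rot: [[0.137, 0.982, 0.13], [0.694, -0.189, 0.695], [0.707, -0.005, -0.707]]
contact_force: [-0.3, 0.5, -0.1]
width: 0.0854
```

```bash
python3 - <<'E'
from pl import *
R=rot(PSI,45); n=-R[:,2]
go([("pre",REST+.1*n,R),("grasp",REST,R)])
E
```

```text
t 1.4 tcp [ 0.4476 -0.0828  0.1704] q [-0.74  0.27 -0.39  1.39  0.65  0.86] w 0.0854 F [-0.3  0.5 -0.1]
pre tcp [ 0.4511 -0.08    0.1725] d [0.018, 0.014, 0.01] r [-0.0, -0.001, 0.0] rows 0.1
grasp tcp [ 0.4645 -0.0105  0.1018] d [0.067, 0.347, -0.354] r [0.0, 0.0, 0.0] rows 2.0
```

>>> {"op": "step_arm", "data": {
  "deltas": [
    [0,0.03,0.1,-0.09,0,0,0],
    [0,0.05,0.19,-0.18,0,0,0],
    [0,0.07,0.28,-0.27,0,0,0],
    [0,0.085,0.36,-0.344,0,0,0],
    [0,0.085,0.36,-0.344,0,0,0]
  ]
}}

```text
clock: 1.9
tool_pos: [0.4644, -0.0123, 0.1039]
eef_rot: [[0.137, 0.981, 0.134], [0.697, -0.192, 0.691], [0.704, -0.002, -0.71]]
contact_force: [0.0, -0.9, -0.2]
width: 0.0855
```

```bash
python3 - <<'E'
from pl import *
R=rot(PSI,45); n=-R[:,2]
go([("grasp",REST,R)])
c=cap("scene"); cv2.imwrite("pics/g1.png",cv2.resize(c["frame"][90:220,140:320,::-1],None,fx=4,fy=4))
E
```

```text
t 1.9 tcp [ 0.4644 -0.0123  0.1039] q [-0.6   0.3  -0.51  1.13  0.7   1.02] w 0.0855 F [ 0.  -0.9 -0.2]
grasp tcp [ 0.4645 -0.0105  0.1018] d [0.0, 0.009, -0.011] r [0.001, -0.001, 0.001] rows 0.1
```

View pics/g1.png

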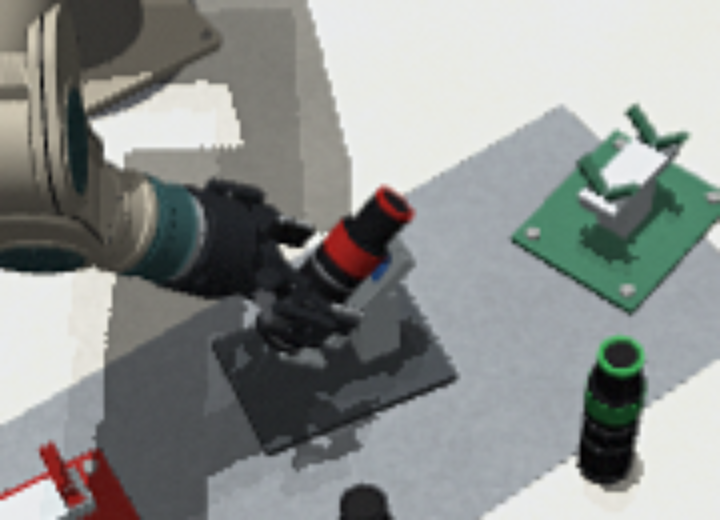

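The crop shows both fingers astride the housing at about (310,310), below the red band at (350,250). Closing next.

>>> {"op": "step_arm", "data": {
  "deltas": [
    [1,0,0,0,0,0,0],
    [1,0,0,0,0,0,0],
    [1,0,0,0,0,0,0],
    [1,0,0,0,0,0,0],
    [1,0,0,0,0,0,0]
  ],
  "squeeze": 50
}}

```text
clock: 2.45
tool_pos: [0.4641, -0.0145, 0.1052]
eef_rot: [[0.139, 0.981, 0.133], [0.698, -0.193, 0.69], [0.703, -0.003, -0.712]]
contact_force: [-10.0, -6.3, 8.7]
width: 0.0426
```

>>> {"op": "step_arm", "data": {
  "deltas": [
    [1,0,0,0,0,0,0],
    [1,0,0,0,0,0,0],
    [1,0,0,0,0,0,0]
  ]
}}

```text
clock: 2.75
tool_pos: [0.4641, -0.0146, 0.1052]
eef_rot: [[0.139, 0.981, 0.133], [0.698, -0.193, 0.69], [0.703, -0.003, -0.712]]
contact_force: [-10.6, -6.3, 8.0]
width: 0.0423
```

>>> {"op": "step_arm", "data": {
  "deltas": [
    [1,-0.01,-0.04,0.05,0,0,0],
    [1,-0.02,-0.1,0.11,0,0,0],
    [1,-0.035,-0.18,0.19,0,0,0],
    [1,-0.05,-0.27,0.29,0,0,0],
    [1,-0.067,-0.36,0.4,0,0,0]
  ]
}}

```text
clock: 3.25
tool_pos: [0.4523, -0.0868, 0.1854]
eef_rot: [[0.136, 0.981, 0.137], [0.697, -0.193, 0.69], [0.704, 0.002, -0.71]]
contact_force: [0.3, -0.2, -1.3]
width: 0.0423
```

```bash
python3 - <<'E'
from pl import *
R=rot(PSI,45); R2=rot(RAZ,90)
go([("lift",REST+[-.03,-.10,.15],R),("above",RED+[0,0,.1],R2),("on",RED,R2)])
c=cap("scene"); cv2.imwrite("pics/g2.png",cv2.resize(c["frame"][60:230,100:320,::-1],None,fx=3,fy=3)); np.savez("s2.npz",f=c["frame"],P=cloud(c))
E
```

```text
t 3.25 tcp [ 0.4523 -0.0868  0.1854] q [-0.74  0.26 -0.37  1.42  0.65  0.86] w 0.0423 F [ 0.3 -0.2 -1.3]
lift tcp [ 0.4345 -0.1105  0.2518] d [-0.089, -0.118, 0.332] r [0.002, 0.0, 0.001] rows 1.5
above tcp [ 0.4748 -0.3085  0.1863] d [0.201, -0.99, -0.327] r [-0.247, 0.038, 0.022] rows 5.3
on tcp [ 0.4748 -0.3085  0.0863] d [0.0, 0.0, -0.5] r [0.0, 0.0, 0.0] rows 2.0
```

View pics/g2.png

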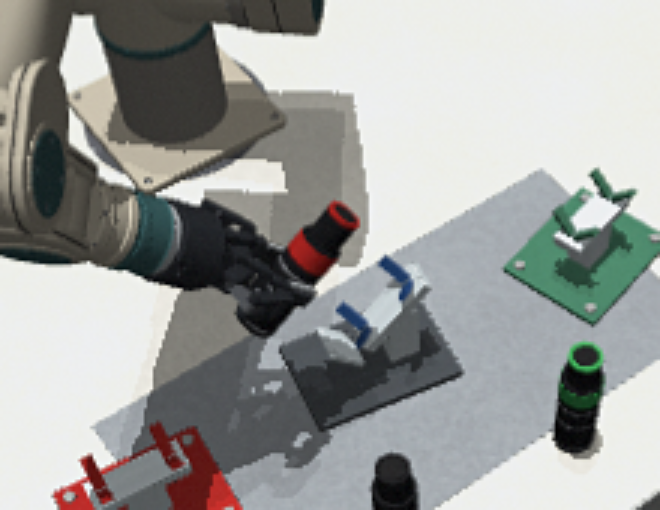

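>>> {"op": "step_arm", "data": {
  "deltas": [
    [1,0.02,-0.1,0.1,-0.03,0.004,0.002],
    [1,0.03,-0.25,0.15,-0.065,0.01,0.006],
    [1,0.04,-0.4,0.15,-0.1,0.016,0.01],
    [1,0.06,-0.6,0.15,-0.14,0.02,0.012]
  ]
}}

```text
clock: 3.7
tool_pos: [0.4649, -0.2073, 0.2155]
eef_rot: [[0.137, 0.988, 0.065], [0.936, -0.151, 0.319], [0.326, 0.017, -0.945]]
contact_force: [0.4, 0.6, -2.1]
width: 0.0427
```

>>> {"op": "step_arm", "data": {
  "deltas": [
    [1,0.02,-0.2,-0.03,-0.04,0.006,0.004],
    [1,0.04,-0.38,-0.08,-0.08,0.014,0.008],
    [1,0.052,-0.5,-0.15,-0.105,0.018,0.011],
    [1,0.052,-0.508,-0.15,-0.105,0.018,0.011]
  ]
}}

```text
clock: 4.1
tool_pos: [0.4745, -0.3069, 0.1831]
eef_rot: [[0.113, 0.994, 0.002], [0.994, -0.113, 0.004], [0.004, 0.001, -1.0]]
contact_force: [-1.0, 0.7, -2.1]
width: 0.0426
```

```bash
python3 - <<'E'
from pl import *
R2=rot(RAZ,90)
go([("above",RED+[0,0,.1],R2)])
E
```

```text
t 4.1 tcp [ 0.4745 -0.3069  0.1831] q [-0.69  0.2  -0.23  1.14  0.    0.99] w 0.0426 F [-1.   0.7 -2.1]
above tcp [ 0.4748 -0.3085  0.1863] d [0.001, -0.008, 0.016] r [-0.001, 0.001, -0.002] rows 0.1
```

```bash
cat > ck.py <<'E'
from pl import *
from fit import cyl
from m import masks
def ring(c,col,box):
    "centroids of colour blobs inside world box"
    P=cloud(c);lo,hi=np.array(box); m=masks(c["frame"])[col]&((P>lo)&(P<hi)).all(2)
    n,l,st,_=cv2.connectedComponentsWithStats(m.astype(np.uint8))
    for i in range(1,n):
        if st[i,4]>6: q=P[l==i]; print("  ",col,st[i].tolist(),"mean",q.mean(0).round(4),"min",q.min(0).round(3),"max",q.max(0).round(3))
def axis(c0,d0,lo,hi,ends=(-.06,.045),cams_=("top","scene")):
    for n in cams_:
        c=cap(n);q=cloud(c).reshape(-1,3); q=q[((q>lo)&(q<hi)).all(1)]
        a,d=np.array(c0,float),np.array(d0,float)
        for _ in range(4): 
            a,d,N,r=cyl(q,a,d,ends); a=a+d*((np.array(c0)-a)@d)
        print(n,"axis pt",a.round(4),"dir",d.round(3),N,round(r,4))
        yield n,c
E
python3 - <<'E'
from ck import *
for n,c in axis([.4748,-.3085,.2],[.12,.99,0],[.35,-.45,.13],[.6,-.15,.24]): ring(c,"red",([.35,-.45,.13],[.6,-.15,.3]))
E
```

```text
top axis pt [ 0.4737 -0.3082  0.1966] dir [0.127 0.991 0.037] 323 0.0009
   red [368, 250, 10, 2, 12] mean [ 0.4574 -0.2703  0.2048] min [ 0.456 -0.282  0.198] max [ 0.459 -0.26   0.209]
scene axis pt [ 0.4722 -0.3082  0.1988] dir [0.119 0.993 0.018] 485 0.0012
   red [163, 176, 5, 10, 17] mean [ 0.4896 -0.225   0.211 ] min [ 0.477 -0.227  0.2  ] max [ 0.499 -0.222  0.217]
   red [143, 180, 13, 17, 129] mean [ 0.487  -0.2724  0.2144] min [ 0.465 -0.284  0.19 ] max [ 0.501 -0.261  0.226]
```

>>> {"op": "step_arm", "data": {
  "deltas": [
    [1,0.005,-0.002,-0.12,0,0,0],
    [1,0.005,-0.002,-0.24,0,0,0],
    [1,0.005,-0.002,-0.34,0,0,0],
    [1,0.005,-0.002,-0.4,0,0,0],
    [1,0.005,-0.002,-0.43,0,0,0]
  ]
}}

```text
clock: 4.7
tool_pos: [0.4754, -0.3069, 0.0977]
eef_rot: [[0.113, 0.994, 0.002], [0.994, -0.113, 0.005], [0.005, 0.002, -1.0]]
contact_force: [-0.2, -0.5, -0.7]
width: 0.0426
```

>>> {"op": "step_arm", "data": {
  "deltas": [
    [1,0,0,-0.01,0,0,0],
    [1,0,0,-0.02,0,0,0],
    [1,0,0,-0.025,0,0,0]
  ]
}}

```text
clock: 5.0
tool_pos: [0.4768, -0.3082, 0.0946]
eef_rot: [[0.113, 0.994, 0.005], [0.994, -0.113, 0.001], [0.002, 0.005, -1.0]]
contact_force: [0.0, -0.1, -0.9]
width: 0.0424
```

```bash
python3 - <<'E'
from ck import *
go([])
for n,c in axis([.4748,-.3085,.105],[.12,.99,0],[.35,-.45,.09],[.6,-.15,.15]): ring(c,"red",([.35,-.45,.103],[.6,-.15,.3]))
E
```

```text
t 5.0 tcp [ 0.4768 -0.3082  0.0946] q [-0.69  0.28 -0.33  0.96  0.    0.99] w 0.0424 F [ 0.  -0.1 -0.9]
top axis pt [ 0.4769 -0.3088  0.1082] dir [0.091 0.996 0.017] 288 0.0011
   red [373, 256, 3, 6, 7] mean [ 0.4326 -0.2909  0.1455] min [ 0.427 -0.296  0.138] max [ 0.439 -0.288  0.151]
scene axis pt [ 0.475  -0.3086  0.1096] dir [0.117 0.993 0.012] 457 0.0013
   red [168, 194, 5, 10, 15] mean [ 0.492  -0.2264  0.1215] min [ 0.478 -0.229  0.11 ] max [ 0.502 -0.224  0.127]
   red [148, 198, 14, 17, 111] mean [ 0.4884 -0.2736  0.1253] min [ 0.463 -0.285  0.104] max [ 0.503 -0.261  0.136]
```

>>> {"op": "step_arm", "data": {
  "deltas": [
    [1,-0.005,0,-0.01,0,0,0],
    [1,-0.005,0,-0.015,0,0,0],
    [1,-0.005,0,-0.02,0,0,0]
  ]
}}

```text
clock: 5.4
tool_pos: [0.4753, -0.3078, 0.0909]
eef_rot: [[0.113, 0.994, 0.004], [0.994, -0.113, 0.002], [0.002, 0.004, -1.0]]
contact_force: [-3.4, 2.7, 9.4]
width: 0.0425
```

>>> {"op": "step_arm", "data": {
  "deltas": [
    [0.4,0,0,0,0,0,0],
    [0,0,0,0,0,0,0],
    [0,0,0,0,0,0,0],
    [0,0,0,0,0,0,0],
    [0,0,0,0,0,0,0]
  ]
}}

```text
clock: 5.9
tool_pos: [0.4751, -0.3077, 0.0896]
eef_rot: [[0.113, 0.994, 0.003], [0.994, -0.113, 0.002], [0.003, 0.003, -1.0]]
contact_force: [0.4, -0.6, -0.2]
width: 0.0853
```

>>> {"op": "step_arm", "data": {
  "deltas": [
    [0,0,0,0.05,0,0,0],
    [0,0,0,0.15,0,0,0],
    [0,0,0,0.35,0,0,0],
    [0,0,0,0.6,0,0,0],
    [0,0,0,0.85,0,0,0]
  ]
}}

```text
clock: 6.4
tool_pos: [0.4746, -0.3073, 0.2617]
eef_rot: [[0.113, 0.994, 0.003], [0.994, -0.113, 0.003], [0.003, 0.003, -1.0]]
contact_force: [0.2, -0.9, 0.8]
width: 0.0854
```

```bash
python3 - <<'E'
from ck import *
for n,c in axis([.4748,-.3085,.105],[.12,.99,0],[.35,-.45,.09],[.6,-.15,.14]):
    ring(c,"red",([.35,-.45,.107],[.6,-.15,.14]))
    if n=="scene":
        P=cloud(c); m=masks(c["frame"])["blue"]; q=P[m&(P[...,2]>.06)&(P[...,1]>-.15)]; print("forks",len(q),q.min(0),q.max(0))
        # plain / green housing tops
    q=cloud(c).reshape(-1,3)
    for nm,x,y in (("grn",.667,.093),("pln",.657,-.128)):
        t=q[(np.hypot(q[:,0]-x,q[:,1]-y)<.04)&(q[:,2]>.143)&(q[:,2]<.16)]
        (cx,cy),r=cv2.minEnclosingCircle(t[:,:2].astype(np.float32)*1000); print(n,nm,len(t),cx,cy,r)
R=rot(20,25)
G=np.array([.668,.0937,.066])
go([("pre",G-.12*R[:,2]+[0,0,.02],R),("grasp",G,R)])
E
```

```text
top axis pt [ 0.4748 -0.3085  0.1045] dir [0.111 0.994 0.007] 684 0.0009
   red [376, 250, 8, 1, 8] mean [ 0.4529 -0.3155  0.1124] min [ 0.453 -0.324  0.107] max [ 0.453 -0.307  0.118]
top grn 140 668.25341796875 93.99858856201172 17.40909194946289
top pln 137 658.06689453125 -128.7144775390625 17.065248489379883
scene axis pt [ 0.4732 -0.3083  0.1061] dir [0.114 0.993 0.006] 606 0.0013
   red [167, 194, 6, 9, 10] mean [ 0.4868 -0.2256  0.1193] min [ 0.472 -0.227  0.111] max [ 0.498 -0.224  0.126]
   red [149, 198, 13, 15, 104] mean [ 0.486  -0.273   0.1232] min [ 0.464 -0.285  0.107] max [ 0.5   -0.26   0.132]
forks 109 [ 0.42998522 -0.05024323  0.06087586] [0.49405227 0.02362863 0.14030399]
scene grn 105 668.4075317382812 92.29824829101562 18.005237579345703
scene pln 114 656.7755737304688 -129.88436889648438 18.101577758789062
t 6.5 tcp [ 0.4791 -0.3109  0.2695] q [-0.69  0.15 -0.1   1.3   0.    0.99] w 0.0854 F [ 0.7 -0.3  0.7]
pre tcp [0.5817 0.0623 0.1288] d [0.513, 1.866, -0.703] r [0.302, -0.231, -0.309] rows 10.3
grasp tcp [0.6839 0.0995 0.0581] d [0.511, 0.186, -0.354] r [0.0, 0.0, 0.0] rows 2.6
```

```bash
python3 - <<'E'
from ck import *
R=rot(-8,25)
G=np.array([.668,.0937,.066])
p=G-.12*R[:,2]; h=p.copy(); h[2]=.27
go([("high",h,R),("pre",p,R),("grasp",G,R)])
E
```

```text
t 6.5 tcp [ 0.4791 -0.3109  0.2695] q [-0.69  0.15 -0.1   1.3   0.    0.99] w 0.0854 F [ 0.7 -0.3  0.7]
high tcp [0.5771 0.1065 0.2621] d [0.49, 2.087, -0.037] r [0.249, -0.313, -0.444] rows 12.5
pre tcp [0.5771 0.1065 0.1088] d [0.0, 0.0, -0.766] r [0.0, 0.0, 0.0] rows 3.1
grasp tcp [0.6848 0.0913 0.0581] d [0.538, -0.076, -0.254] r [0.0, 0.0, 0.0] rows 2.4
```

>>> {"op": "step_arm", "data": {
  "deltas": [
    [0,0.03,0.14,0,0.017,-0.021,-0.03],
    [0,0.06,0.28,0,0.033,-0.042,-0.059],
    [0,0.1,0.42,0,0.05,-0.062,-0.089],
    [0,0.13,0.56,0,0.066,-0.083,-0.118],
    [0,0.163,0.696,0,0.083,-0.104,-0.148]
  ]
}}

```text
clock: 7.0
tool_pos: [0.5081, -0.1677, 0.2603]
eef_rot: [[0.488, 0.79, 0.372], [0.8, -0.575, 0.171], [0.349, 0.214, -0.912]]
contact_force: [0.0, 0.4, -0.4]
width: 0.0855
```

>>> {"op": "step_arm", "data": {
  "deltas": [
    [0,0.03,0.14,0,0.017,-0.021,-0.03],
    [0,0.06,0.28,0,0.033,-0.042,-0.059],
    [0,0.1,0.42,0,0.05,-0.062,-0.089],
    [0,0.13,0.56,0,0.066,-0.083,-0.118],
    [0,0.163,0.696,0,0.083,-0.104,-0.148]
  ]
}}

```text
clock: 7.5
tool_pos: [0.5402, -0.0287, 0.2605]
eef_rot: [[0.599, 0.361, 0.715], [0.397, -0.909, 0.126], [0.695, 0.208, -0.688]]
contact_force: [1.3, 0.3, -0.1]
width: 0.0852
```

>>> {"op": "step_arm", "data": {
  "deltas": [
    [0,0.03,0.14,0,0.017,-0.021,-0.03],
    [0,0.06,0.28,0,0.033,-0.042,-0.059],
    [0,0.1,0.42,0,0.05,-0.062,-0.089],
    [0,0.13,0.56,0,0.066,-0.083,-0.118],
    [0,0.163,0.696,0,0.083,-0.104,-0.148]
  ]
}}

```text
clock: 8.0
tool_pos: [0.5761, 0.0734, 0.2614]
eef_rot: [[0.403, -0.049, 0.914], [0.041, -0.997, -0.071], [0.914, 0.066, -0.4]]
contact_force: [1.3, -0.5, 0.2]
width: 0.0858
```

```bash
python3 - <<'E'
from ck import *
R=rot(-8,25)
G=np.array([.668,.0937,.066])
p=G-.12*R[:,2]
go([("pre",p,R),("grasp",G,R)])
E
```

```text
t 8.0 tcp [0.5761 0.0734 0.2614] q [ 0.09 -0.23 -1.04 -0.39 -0.16  3.14] w 0.0858 F [ 1.3 -0.5  0.2]
pre tcp [0.5771 0.1065 0.1088] d [0.005, 0.165, -0.763] r [0.022, 0.006, -0.029] rows 3.1
grasp tcp [0.6848 0.0913 0.0581] d [0.538, -0.076, -0.254] r [0.0, 0.0, 0.0] rows 2.4
```

```bash
python3 - <<'E'
from ck import *
R=rot(-8,25); s=robot.observe(); R0=s["eef_rot"]
Rf=R@np.diag([-1,-1,1.])
# intermediate orientations: slerp fwd axis + roll negative about tool z
p0=s["tool_pos"]; G=np.array([.668,.0937,.066]); h=G-.045*R[:,2]; h[2]=.21; p1=tcp(h,R); print("end",p1)
prev=R0;pp=p0
for k in range(1,6):
    f=k/5; D=Ro.from_rotvec((Ro.from_matrix(R)*Ro.from_matrix(R0).inv()).as_rotvec()*f)
    Rk=(D*Ro.from_matrix(R0)*Ro.from_rotvec([0,0,-np.pi*f])).as_matrix()
    r=(Ro.from_matrix(Rk)*Ro.from_matrix(prev).inv()).as_rotvec(); pk=p0+(p1-p0)*f
    print(((pk-pp)/.2).round(3).tolist(),(r/np.pi).round(3).tolist(),np.degrees(np.linalg.norm(r))); prev=Rk;pp=pk
E
```

```text
end [0.64439607 0.09701732 0.20209704]
[0.068, 0.024, -0.059] [-0.178, 0.016, 0.075] 34.892960320301235
[0.068, 0.024, -0.059] [-0.178, 0.019, 0.076] 34.89296032030124
[0.068, 0.024, -0.059] [-0.177, 0.021, 0.076] 34.89296032030125
[0.068, 0.024, -0.059] [-0.176, 0.023, 0.077] 34.89296032030123
[0.068, 0.024, -0.059] [-0.176, 0.025, 0.078] 34.89296032030123
```

>>> {"op": "step_arm", "data": {
  "deltas": [
    [0,0.014,0.005,0,-0.036,0.003,0.015],
    [0,0.027,0.01,0,-0.071,0.006,0.03],
    [0,0.04,0.014,0,-0.107,0.01,0.045],
    [0,0.055,0.02,0,-0.142,0.013,0.06],
    [0,0.068,0.024,0,-0.178,0.016,0.075]
  ]
}}

```text
clock: 8.5
tool_pos: [0.5903, 0.0727, 0.2602]
eef_rot: [[0.372, 0.179, 0.911], [0.602, -0.793, -0.09], [0.707, 0.582, -0.403]]
contact_force: [-0.5, 1.2, 0.2]
width: 0.0854
```

>>> {"op": "step_arm", "data": {
  "deltas": [
    [0,0.014,0.005,0,-0.036,0.004,0.015],
    [0,0.027,0.01,0,-0.071,0.008,0.03],
    [0,0.04,0.014,0,-0.107,0.011,0.046],
    [0,0.055,0.02,0,-0.142,0.015,0.061],
    [0,0.068,0.024,0,-0.178,0.019,0.076]
  ]
}}

```text
clock: 9.0
tool_pos: [0.6038, 0.0774, 0.2601]
eef_rot: [[0.21, 0.359, 0.909], [0.947, -0.304, -0.099], [0.241, 0.882, -0.404]]
contact_force: [-0.2, 0.5, -0.1]
width: 0.0856
```

>>> {"op": "step_arm", "data": {
  "deltas": [
    [0,0.014,0.005,0,-0.036,0.004,0.015],
    [0,0.027,0.01,0,-0.071,0.008,0.03],
    [0,0.04,0.014,0,-0.107,0.012,0.046],
    [0,0.055,0.02,0,-0.142,0.017,0.061],
    [0,0.068,0.024,0,-0.177,0.021,0.076]
  ]
}}

```text
clock: 9.5
tool_pos: [0.6175, 0.0822, 0.2602]
eef_rot: [[-0.026, 0.42, 0.907], [0.951, 0.291, -0.108], [-0.309, 0.86, -0.407]]
contact_force: [-0.1, -0.3, 0.8]
width: 0.0855
```

>>> {"op": "step_arm", "data": {
  "deltas": [
    [0,0.014,0.005,0,-0.036,0.004,0.015],
    [0,0.027,0.01,0,-0.071,0.009,0.03],
    [0,0.04,0.014,0,-0.107,0.014,0.046],
    [0,0.055,0.02,0,-0.142,0.018,0.061],
    [0,0.068,0.024,0,-0.176,0.023,0.077]
  ]
}}

```text
clock: 10.0
tool_pos: [0.631, 0.0871, 0.2598]
eef_rot: [[-0.261, 0.338, 0.904], [0.614, 0.781, -0.115], [-0.745, 0.525, -0.411]]
contact_force: [1.1, -0.4, -0.3]
width: 0.0854
```

>>> {"op": "step_arm", "data": {
  "deltas": [
    [0,0.014,0.005,0,-0.036,0.005,0.015],
    [0,0.027,0.01,0,-0.071,0.01,0.031],
    [0,0.04,0.014,0,-0.107,0.015,0.047],
    [0,0.055,0.02,0,-0.142,0.02,0.062],
    [0,0.068,0.024,0,-0.176,0.025,0.078]
  ]
}}

```text
clock: 10.5
tool_pos: [0.6446, 0.0919, 0.26]
eef_rot: [[-0.413, 0.135, 0.901], [0.057, 0.991, -0.122], [-0.909, 0.001, -0.417]]
contact_force: [0.1, 0.4, 0.5]
width: 0.0857
```

```bash
python3 - <<'E'
from ck import *
R=rot(-8,25);Rf=R@np.diag([-1,-1,1.])
G=np.array([.668,.0937,.066]); h=G-.045*R[:,2]; 
go([("high",[h[0],h[1],.21],Rf),("back",h,Rf),("grasp",G,Rf)])
E
```

```text
t 10.5 tcp [0.6446 0.0919 0.26  ] q [ 0.16 -0.07 -0.89 -0.38 -0.27  0.13] w 0.0857 F [0.1 0.4 0.5]
high tcp [0.6444 0.097  0.2021] d [-0.001, 0.026, -0.29] r [0.0, 0.002, -0.001] rows 1.2
back tcp [0.6444 0.097  0.0771] d [0.0, 0.0, -0.625] r [0.0, 0.0, 0.0] rows 2.5
grasp tcp [0.6848 0.0913 0.0581] d [0.202, -0.028, -0.095] r [0.0, 0.0, 0.0] rows 0.9
```

>>> {"op": "step_arm", "data": {
  "deltas": [
    [0,-0.03,0.026,-0.2,0,0,0],
    [0,-0.03,0.026,-0.4,0,0,0],
    [0,-0.03,0.026,-0.6,0,0,0],
    [0,-0.03,0.026,-0.8,0,0,0],
    [0,-0.02,0.026,-0.91,0,0,0]
  ]
}}

```text
clock: 11.0
tool_pos: [0.6391, 0.0967, 0.074]
eef_rot: [[-0.417, 0.137, 0.899], [0.061, 0.991, -0.123], [-0.907, 0.003, -0.421]]
contact_force: [0.0, -0.2, -0.3]
width: 0.0851
```

>>> {"op": "step_arm", "data": {
  "deltas": [
    [0,0,0,0,0,0,0]
  ]
}}

```text
clock: 11.1
tool_pos: [0.6388, 0.0965, 0.0727]
eef_rot: [[-0.42, 0.137, 0.897], [0.06, 0.991, -0.123], [-0.906, 0.002, -0.424]]
contact_force: [0.2, 1.2, 1.2]
width: 0.0855
```

```bash
python3 - <<'E'
from ck import *
R=rot(-8,25);Rf=R@np.diag([-1,-1,1.])
G=np.array([.668,.0937,.066])
go([("grasp",G,Rf)])
c=cap("scene"); cv2.imwrite("pics/g3.png",cv2.resize(c["frame"][90:240,180:380,::-1],None,fx=3,fy=3))
E
```

```text
t 11.1 tcp [0.6388 0.0965 0.0727] q [ 0.18  0.44 -1.02 -1.   -0.28  0.14] w 0.0855 F [0.2 1.2 1.2]
grasp tcp [0.6848 0.0913 0.0581] d [0.23, -0.026, -0.073] r [-0.001, -0.0, -0.001] rows 1.0
```

View pics/g3.png

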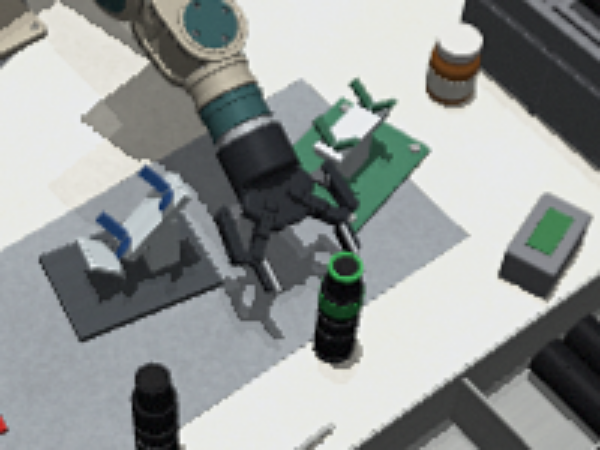

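The open jaws, at about (310,260), face the green housing at (338,320) and clear the rest and the racks. Moving in and gripping.

>>> {"op": "step_arm", "data": {
  "deltas": [
    [0,0.06,-0.007,-0.02,0,0,0],
    [0,0.12,-0.014,-0.04,0,0,0],
    [0,0.18,-0.02,-0.06,0,0,0],
    [0,0.23,-0.026,-0.073,0,0,0],
    [0,0.23,-0.026,-0.073,0,0,0]
  ]
}}

```text
clock: 11.65
tool_pos: [0.6894, 0.0915, 0.065]
eef_rot: [[-0.408, 0.138, 0.902], [0.062, 0.99, -0.123], [-0.911, 0.006, -0.413]]
contact_force: [0.4, 0.1, 1.1]
width: 0.0855
```

>>> {"op": "step_arm", "data": {
  "deltas": [
    [1,0,0,0,0,0,0],
    [1,0,0,0,0,0,0],
    [1,0,0,0,0,0,0],
    [1,0,0,0,0,0,0],
    [1,0,0,0,0,0,0]
  ],
  "squeeze": 50
}}

```text
clock: 12.15
tool_pos: [0.6862, 0.0916, 0.0633]
eef_rot: [[-0.412, 0.137, 0.901], [0.062, 0.991, -0.123], [-0.909, 0.005, -0.417]]
contact_force: [-1.8, -1.1, 1.3]
width: 0.0427
```

>>> {"op": "step_arm", "data": {
  "deltas": [
    [1,0,0,0,0,0,0],
    [1,0,0,0,0,0,0],
    [1,0,0,0.02,0,0,0],
    [1,0,0,0.05,0,0,0]
  ]
}}

```text
clock: 12.55
tool_pos: [0.686, 0.0919, 0.0722]
eef_rot: [[-0.414, 0.136, 0.9], [0.061, 0.991, -0.122], [-0.908, 0.005, -0.419]]
contact_force: [0.5, 0.3, -2.6]
width: 0.0431
```

```bash
python3 - <<'E'
from ck import *
go([])
for n,c in axis([.668,.0937,.07],[0,0,1],[.6,.03,.02],[.74,.16,.2],(-.045,.045)): ring(c,"green",([.6,.03,.08],[.74,.16,.2]))
E
```

```text
t 12.55 tcp [0.686  0.0919 0.0722] q [ 0.15  0.47 -0.93 -0.95 -0.25  0.13] w 0.0431 F [ 0.5  0.3 -2.6]
top axis pt [0.6644 0.0834 0.075 ] dir [-0.033  0.443  0.896] 198 0.0048
   green [218, 160, 14, 13, 100] mean [0.6668 0.0938 0.1566] min [0.653 0.079 0.122] max [0.683 0.117 0.163]
scene axis pt [0.6671 0.0911 0.0696] dir [-0.078 -0.123  0.989] 316 0.0026
   green [290, 172, 13, 10, 68] mean [0.667  0.0965 0.1563] min [0.62  0.077 0.086] max [0.687 0.143 0.168]
   green [287, 186, 15, 8, 60] mean [0.6804 0.081  0.1131] min [0.657 0.072 0.1  ] max [0.692 0.104 0.127]
```

```bash
cat > gr.py <<'E'
from ck import *
T0=np.array([.686,.0919,.0722]);RG=rot(-8,25)@np.diag([-1,-1,1.])
ML=RG.T@(np.array([.668,.0937,.0729])-T0); AL=RG.T@[0,0,1]
RT=rot(PSI,70)@np.diag([-1,-1,1.]); H=RT@AL; N=-rot(PSI,45)[:,2]
def tm(mid,R): return np.array(mid)-R@ML
def gg(seq):
    s=robot.observe();p,R=s["tool_pos"],s["eef_rot"]
    print("t",round(s["clock"],2),"tcp",p.round(4),"q",s["joint_positions"].round(2),"w",round(s["width"],4),"F",s["contact_force"].round(1),"mid",(p+R@ML).round(4),"ax",(R@AL).round(3))
    for nm,m,Rt in seq:
        P=tm(m,Rt);d=P-p;r=(Ro.from_matrix(Rt)*Ro.from_matrix(R).inv()).as_rotvec()
        print(nm,"tcp",P.round(4),"d",(d/.2).round(3).tolist(),"r",(r/np.pi).round(3).tolist(),"rows",round(max(np.linalg.norm(d)/.05,np.degrees(np.linalg.norm(r))/8.59),1));p,R=P,Rt
E
python3 - <<'E'
from gr import *
print(H,ML,AL)
gg([("W1",[.66,.0937,.22],RG),("W2",REST+.12*N+[0,0,.06],RT),("W3",REST+.006*N+.005*H,RT)])
E
```

```text
[0.13371067 0.69434966 0.70710678] [ 0.00700455 -0.00072263 -0.01667765] [-0.90630779  0.         -0.42261826]
t 12.65 tcp [0.687  0.0921 0.0743] q [ 0.15  0.47 -0.93 -0.95 -0.25  0.13] w 0.0429 F [ 0.4  0.2 -2.2] mid [0.669  0.0938 0.0748] ax [-0.009 -0.004  1.   ]
W1 tcp [0.678  0.0919 0.2193] d [-0.045, -0.001, 0.725] r [-0.001, 0.003, -0.001] rows 2.9
W2 tcp [ 0.4476 -0.0946  0.2466] d [-1.152, -0.933, 0.136] r [-0.16, 0.223, 0.457] rows 11.2
W3 tcp [ 0.4635 -0.012   0.1095] d [0.08, 0.413, -0.685] r [0.0, 0.0, 0.0] rows 3.2
```

>>> {"op": "step_arm", "data": {
  "deltas": [
    [1,-0.01,0,0.15,0,0,0],
    [1,-0.02,0,0.35,0,0,0],
    [1,-0.03,0,0.55,0,0,0],
    [1,-0.045,0,0.725,0,0,0]
  ]
}}

```text
clock: 13.05
tool_pos: [0.6774, 0.0919, 0.2202]
eef_rot: [[-0.411, 0.137, 0.901], [0.062, 0.991, -0.122], [-0.909, 0.005, -0.416]]
contact_force: [0.8, 0.3, -2.0]
width: 0.0427
```

>>> {"op": "step_arm", "data": {
  "deltas": [
    [1,-0.096,-0.078,0.05,-0.013,0.019,0.038],
    [1,-0.192,-0.156,0.1,-0.027,0.037,0.076],
    [1,-0.288,-0.233,0.15,-0.04,0.056,0.114],
    [1,-0.384,-0.311,0.2,-0.053,0.074,0.152]
  ]
}}

```text
clock: 13.45
tool_pos: [0.5981, 0.0297, 0.2583]
eef_rot: [[-0.55, -0.353, 0.757], [-0.321, 0.926, 0.199], [-0.771, -0.134, -0.623]]
contact_force: [1.7, -1.6, -3.7]
width: 0.0433
```

>>> {"op": "step_arm", "data": {
  "deltas": [
    [1,-0.096,-0.078,0,-0.013,0.019,0.038],
    [1,-0.192,-0.156,0,-0.027,0.037,0.076],
    [1,-0.288,-0.233,0,-0.04,0.056,0.114],
    [1,-0.384,-0.311,0,-0.053,0.074,0.152]
  ]
}}

```text
clock: 13.85
tool_pos: [0.5228, -0.0339, 0.259]
eef_rot: [[-0.462, -0.765, 0.448], [-0.684, 0.629, 0.369], [-0.564, -0.135, -0.814]]
contact_force: [0.6, -0.3, -3.1]
width: 0.0426
```

>>> {"op": "step_arm", "data": {
  "deltas": [
    [1,-0.096,-0.078,0,-0.013,0.019,0.038],
    [1,-0.192,-0.156,0,-0.027,0.037,0.076],
    [1,-0.288,-0.233,-0.03,-0.04,0.056,0.114],
    [1,-0.384,-0.311,-0.064,-0.053,0.074,0.152],
    [1,-0.384,-0.311,-0.064,-0.053,0.074,0.152]
  ]
}}

```text
clock: 14.35
tool_pos: [0.4479, -0.0962, 0.2449]
eef_rot: [[-0.183, -0.981, 0.065], [-0.918, 0.194, 0.345], [-0.351, 0.004, -0.936]]
contact_force: [0.5, 0.3, -1.2]
width: 0.0427
```

```bash
python3 - <<'E'
from gr import *
gg([("W2",REST+.12*N+[0,0,.06],RT),("W3",REST+.006*N+.005*H,RT)])
m=REST+.12*N+[0,0,.06]
for n,c in axis(m,H,m-.11,m+.11,(-.06,.045)): ring(c,"green",(m-.12,m+.12))
E
```

```text
t 14.35 tcp [ 0.4479 -0.0962  0.2449] q [-0.57  0.03 -0.33  1.35  0.33 -1.96] w 0.0427 F [ 0.5  0.3 -1.2] mid [ 0.4462 -0.1086  0.258 ] ax [0.139 0.686 0.714]
W2 tcp [ 0.4476 -0.0946  0.2466] d [-0.002, 0.008, 0.009] r [-0.003, -0.001, 0.002] rows 0.1
W3 tcp [ 0.4635 -0.012   0.1095] d [0.08, 0.413, -0.685] r [0.0, 0.0, 0.0] rows 3.2
top axis pt [ 0.4471 -0.105   0.258 ] dir [0.113 0.685 0.72 ] 325 0.0007
   green [274, 247, 13, 16, 85] mean [ 0.4548 -0.0496  0.3207] min [ 0.44  -0.06   0.306] max [ 0.471 -0.035  0.33 ]
   green [295, 247, 12, 19, 134] mean [ 0.4493 -0.0934  0.2969] min [ 0.431 -0.104  0.285] max [ 0.47  -0.08   0.308]
scene axis pt [ 0.445  -0.1046  0.2579] dir [0.14  0.689 0.712] 399 0.0012
   green [204, 112, 11, 9, 47] mean [ 0.4579 -0.0511  0.323 ] min [ 0.439 -0.061  0.31 ] max [ 0.472 -0.038  0.333]
   green [191, 122, 16, 16, 124] mean [ 0.4608 -0.0907  0.2951] min [ 0.435 -0.113  0.271] max [ 0.473 -0.072  0.329]
```

```bash
python3 - <<'E'
from gr import *
gg([("A",REST+.07*N+.008*H,RT),("B",REST+.012*N+.006*H,RT),("C",REST+.003*N+.004*H,RT),("D",REST-.002*N+.001*H,RT)])
E
```

```text
t 14.45 tcp [ 0.4478 -0.0947  0.2453] q [-0.57  0.03 -0.33  1.35  0.34 -1.96] w 0.0431 F [ 0.4  0.  -1.9] mid [ 0.4461 -0.107   0.2584] ax [0.138 0.685 0.716]
A tcp [ 0.4553 -0.0543  0.1569] d [0.037, 0.202, -0.442] r [-0.004, 0.0, 0.002] rows 1.9
B tcp [ 0.4628 -0.0155  0.1145] d [0.037, 0.194, -0.212] r [0.0, 0.0, 0.0] rows 1.2
C tcp [ 0.4637 -0.0106  0.1067] d [0.005, 0.024, -0.039] r [0.0, 0.0, 0.0] rows 0.2
D tcp [ 0.464  -0.0092  0.101 ] d [0.001, 0.007, -0.028] r [0.0, 0.0, 0.0] rows 0.1
```

>>> {"op": "step_arm", "data": {
  "deltas": [
    [1,0.01,0.05,-0.11,0,0,0],
    [1,0.02,0.1,-0.22,0,0,0],
    [1,0.03,0.15,-0.34,0,0,0],
    [1,0.037,0.202,-0.442,-0.004,0,0.002]
  ]
}}

```text
clock: 14.85
tool_pos: [0.4544, -0.0533, 0.1562]
eef_rot: [[-0.178, -0.982, 0.065], [-0.923, 0.189, 0.335], [-0.341, -0.0, -0.94]]
contact_force: [-0.2, 1.1, -1.6]
width: 0.0424
```

>>> {"op": "step_arm", "data": {
  "deltas": [
    [1,0.009,0.05,-0.053,0,0,0],
    [1,0.018,0.1,-0.106,0,0,0],
    [1,0.027,0.15,-0.16,0,0,0],
    [1,0.037,0.194,-0.212,0,0,0],
    [1,0.037,0.194,-0.212,0,0,0]
  ]
}}

```text
clock: 15.35
tool_pos: [0.4605, -0.0136, 0.1138]
eef_rot: [[-0.177, -0.982, 0.062], [-0.923, 0.187, 0.337], [-0.342, 0.003, -0.94]]
contact_force: [0.0, -0.4, -1.7]
width: 0.0427
```

```bash
python3 - <<'E'
from gr import *
gg([("B",REST+.012*N+.006*H,RT),("C",REST+.003*N+.004*H,RT),("D",REST-.002*N+.001*H,RT)])
m=REST+.012*N+.006*H
for n,c in axis(m,H,m-[.06,.06,.045],m+.11,(-.06,.045)): ring(c,"green",(m-.12,m+.12))
E
```

```text
t 15.35 tcp [ 0.4605 -0.0136  0.1138] q [-0.39  0.11 -0.54  1.    0.34 -1.78] w 0.0427 F [ 0.  -0.4 -1.7] mid [ 0.4589 -0.0258  0.1271] ax [0.134 0.694 0.707]
B tcp [ 0.4628 -0.0155  0.1145] d [0.012, -0.009, 0.003] r [-0.0, -0.001, -0.001] rows 0.1
C tcp [ 0.4637 -0.0106  0.1067] d [0.005, 0.024, -0.039] r [0.0, 0.0, 0.0] rows 0.2
D tcp [ 0.464  -0.0092  0.101 ] d [0.001, 0.007, -0.028] r [0.0, 0.0, 0.0] rows 0.1
top axis pt [ 0.4713 -0.0125  0.1233] dir [-0.279  0.435  0.856] 198 0.0019
   green [242, 239, 9, 13, 38] mean [0.465  0.03   0.1886] min [0.44  0.023 0.01 ] max [0.482 0.046 0.199]
   green [259, 239, 10, 16, 97] mean [ 0.4613 -0.0103  0.1648] min [ 0.443 -0.02   0.152] max [0.481 0.002 0.176]
scene axis pt [ 0.4594 -0.0246  0.1248] dir [0.161 0.721 0.674] 346 0.0021
   green [233, 134, 10, 8, 30] mean [0.4733 0.0286 0.1925] min [0.457 0.021 0.181] max [0.485 0.044 0.199]
   green [221, 142, 14, 14, 93] mean [ 0.474  -0.0099  0.1664] min [ 0.449 -0.033  0.144] max [0.488 0.007 0.206]
```

>>> {"op": "step_arm", "data": {
  "deltas": [
    [1,0.005,0,-0.012,0,0,0],
    [1,0.01,0,-0.024,0,0,0],
    [1,0.01,0,-0.035,0,0,0],
    [1,0.01,0,-0.035,0,0,0]
  ]
}}

```text
clock: 15.85
tool_pos: [0.464, -0.0158, 0.1075]
eef_rot: [[-0.177, -0.982, 0.063], [-0.923, 0.188, 0.335], [-0.341, 0.001, -0.94]]
contact_force: [0.4, -0.1, -1.7]
width: 0.0427
```

>>> {"op": "step_arm", "data": {
  "deltas": [
    [1,0,0,-0.01,0,0,0],
    [1,0,0,-0.02,0,0,0],
    [1,0,0,-0.02,0,0,0]
  ]
}}

```text
clock: 16.15
tool_pos: [0.4641, -0.0156, 0.1036]
eef_rot: [[-0.177, -0.982, 0.063], [-0.923, 0.188, 0.335], [-0.341, 0.001, -0.94]]
contact_force: [0.7, 0.3, -1.5]
width: 0.0426
```

```bash
python3 - <<'E'
from gr import *
gg([])
m=REST
for n in ("top","scene"):
    c=cap(n);print(n); ring(c,"green",(m-[.12,.12,.05],m+.12))
E
```

```text
t 16.15 tcp [ 0.4641 -0.0156  0.1036] q [-0.39  0.13 -0.54  0.97  0.34 -1.78] w 0.0426 F [ 0.7  0.3 -1.5] mid [ 0.4625 -0.0278  0.1169] ax [0.133 0.695 0.706]
top
   green [244, 237, 8, 12, 34] mean [0.4713 0.0276 0.1832] min [0.459 0.021 0.171] max [0.486 0.039 0.19 ]
   green [260, 237, 10, 16, 97] mean [ 0.4657 -0.0125  0.1542] min [ 0.447 -0.023  0.135] max [ 0.486 -0.     0.166]
scene
   green [234, 137, 9, 8, 29] mean [0.4764 0.0267 0.1825] min [0.46  0.02  0.167] max [0.487 0.043 0.192]
   green [222, 145, 13, 14, 90] mean [ 0.4754 -0.0105  0.1543] min [ 0.45  -0.033  0.134] max [0.489 0.007 0.191]
```

>>> {"op": "step_arm", "data": {
  "deltas": [
    [1,0,0.005,-0.005,0,0,0],
    [1,0,0.01,-0.01,0,0,0],
    [1,0,0.01,-0.01,0,0,0]
  ]
}}

```text
clock: 16.55
tool_pos: [0.4643, -0.0152, 0.1032]
eef_rot: [[-0.178, -0.982, 0.063], [-0.924, 0.189, 0.331], [-0.337, 0.0, -0.941]]
contact_force: [-5.5, -6.0, 9.7]
width: 0.0425
```

Contact is along the V normal, so it is seated. Releasing.

>>> {"op": "step_arm", "data": {
  "deltas": [
    [0.4,0,0,0,0,0,0],
    [0,0,0,0,0,0,0],
    [0,0,0,0,0,0,0],
    [0,0,0,0,0,0,0],
    [0,0,0,0,0,0,0]
  ]
}}

```text
clock: 17.05
tool_pos: [0.464, -0.0135, 0.1016]
eef_rot: [[-0.176, -0.982, 0.063], [-0.923, 0.187, 0.335], [-0.341, 0.001, -0.94]]
contact_force: [0.4, 0.2, 0.0]
width: 0.0855
```

>>> {"op": "step_arm", "data": {
  "deltas": [
    [0,0,0,0,0,0,0],
    [0,0,0,0,0,0,0],
    [0,0,0,0,0,0,0]
  ]
}}

```text
clock: 17.35
tool_pos: [0.4641, -0.0136, 0.1017]
eef_rot: [[-0.177, -0.982, 0.063], [-0.923, 0.188, 0.335], [-0.341, 0.001, -0.94]]
contact_force: [0.9, 0.5, 0.1]
width: 0.0857
```

```bash
python3 - <<'E'
from gr import *
Rs=rot(PSI,45)@np.diag([-1,-1,1.]); n=N
go([("back",REST+.1*n,Rs),("grasp",REST,Rs)])
for n in ("top","scene"):
    c=cap(n);print(n); ring(c,"green",(REST-[.12,.12,.05],REST+.12))
cv2.imwrite("pics/g4.png",cv2.resize(c["frame"][90:220,140:320,::-1],None,fx=4,fy=4))
E
```

```text
t 17.35 tcp [ 0.4641 -0.0136  0.1017] q [-0.39  0.13 -0.55  0.97  0.34 -1.78] w 0.0857 F [0.9 0.5 0.1]
back tcp [ 0.4511 -0.08    0.1725] d [-0.065, -0.332, 0.354] r [0.137, -0.026, -0.001] rows 2.9
grasp tcp [ 0.4645 -0.0105  0.1018] d [0.067, 0.347, -0.354] r [0.0, 0.0, 0.0] rows 2.0
top
   green [244, 237, 8, 12, 38] mean [0.4717 0.0282 0.1823] min [0.459 0.021 0.171] max [0.486 0.039 0.189]
   green [260, 237, 9, 16, 93] mean [ 0.4654 -0.012   0.1539] min [ 0.447 -0.02   0.142] max [ 0.486 -0.     0.164]
scene
   green [234, 137, 9, 9, 31] mean [0.4774 0.0272 0.1821] min [0.462 0.021 0.169] max [0.488 0.043 0.19 ]
   green [222, 145, 15, 14, 94] mean [ 0.4775 -0.0101  0.1553] min [ 0.452 -0.036  0.131] max [0.501 0.014 0.194]
```

View pics/g4.png

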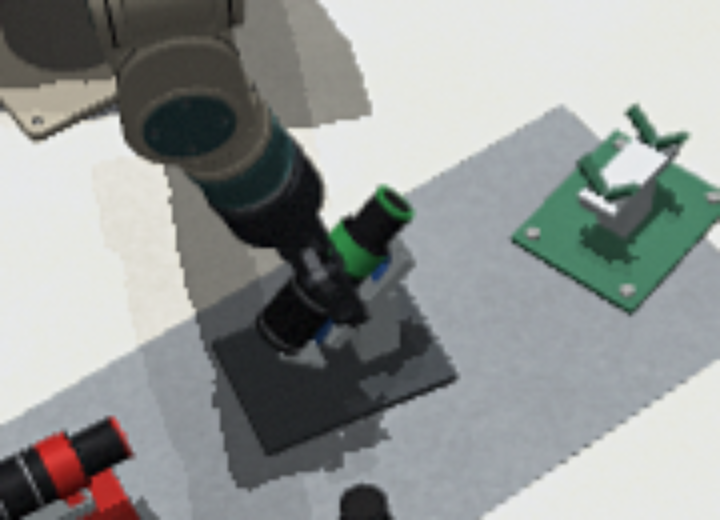

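The green housing lies in the rest, with its ring at (395,200) and band at (350,250), which are the pixels the red one had. The jaws are open. Backing out, turning square and regripping.

>>> {"op": "step_arm", "data": {
  "deltas": [
    [0,-0.015,-0.07,0.08,0,0,0],
    [0,-0.035,-0.17,0.18,0.03,-0.006,0],
    [0,-0.055,-0.27,0.29,0.07,-0.013,0],
    [0,-0.065,-0.332,0.354,0.11,-0.02,0],
    [0,-0.065,-0.332,0.354,0.137,-0.026,0]
  ]
}}

```text
clock: 17.95
tool_pos: [0.453, -0.0837, 0.1742]
eef_rot: [[-0.132, -0.982, 0.138], [-0.694, 0.191, 0.695], [-0.708, -0.004, -0.706]]
contact_force: [0.3, -0.2, 0.2]
width: 0.0854
```

```bash
python3 - <<'E'
from gr import *
Rs=rot(PSI,45)@np.diag([-1,-1,1.])
go([("grasp",REST,Rs)])
m=REST
for n,c in axis(REST,H,m-[.06,.08,.045],m+.1): ring(c,"green",(REST-[.12,.12,.05],REST+.12))
E
```

```text
t 17.95 tcp [ 0.453  -0.0837  0.1742] q [-0.73  0.27 -0.38  1.39  0.65 -2.28] w 0.0854 F [ 0.3 -0.2  0.2]
grasp tcp [ 0.4645 -0.0105  0.1018] d [0.058, 0.366, -0.362] r [-0.0, 0.001, 0.0] rows 2.1
top axis pt [ 0.4632 -0.024   0.1154] dir [0.114 0.706 0.699] 497 0.0008
   green [243, 237, 8, 12, 31] mean [0.4718 0.0285 0.1824] min [0.459 0.023 0.171] max [0.486 0.042 0.188]
   green [261, 237, 8, 16, 90] mean [ 0.4661 -0.0122  0.1539] min [ 0.447 -0.02   0.14 ] max [ 0.486 -0.003  0.164]
scene axis pt [ 0.4613 -0.0239  0.1155] dir [0.135 0.711 0.69 ] 525 0.0017
   green [234, 137, 9, 9, 31] mean [0.4772 0.0273 0.1819] min [0.458 0.021 0.169] max [0.49  0.042 0.191]
   green [221, 145, 16, 14, 108] mean [ 0.4742 -0.0103  0.1517] min [ 0.451 -0.024  0.131] max [0.489 0.014 0.168]
```

>>> {"op": "step_arm", "data": {
  "deltas": [
    [0,0.015,0.1,-0.09,0,0,0],
    [0,0.03,0.19,-0.18,0,0,0],
    [0,0.045,0.28,-0.27,0,0,0],
    [0,0.058,0.36,-0.355,0,0,0],
    [0,0.058,0.36,-0.355,0,0,0]
  ]
}}

```text
clock: 18.55
tool_pos: [0.4602, -0.0046, 0.1002]
eef_rot: [[-0.134, -0.983, 0.126], [-0.694, 0.183, 0.696], [-0.708, 0.006, -0.707]]
contact_force: [-0.5, 0.7, 0.3]
width: 0.0852
```

>>> {"op": "step_arm", "data": {
  "deltas": [
    [1,0,0,0,0,0,0],
    [1,0,0,0,0,0,0],
    [1,0,0,0,0,0,0],
    [1,0,0,0,0,0,0],
    [1,0,0,0,0,0,0]
  ]
}}

```text
clock: 19.05
tool_pos: [0.4648, -0.0096, 0.1026]
eef_rot: [[-0.131, -0.982, 0.136], [-0.695, 0.189, 0.694], [-0.707, -0.004, -0.707]]
contact_force: [3.0, -2.9, 2.7]
width: 0.0428
```

>>> {"op": "step_arm", "data": {
  "deltas": [
    [1,0,0,0,0,0,0],
    [1,0,0,0,0,0,0]
  ]
}}

```text
clock: 19.25
tool_pos: [0.4648, -0.0096, 0.1026]
eef_rot: [[-0.131, -0.982, 0.136], [-0.695, 0.188, 0.694], [-0.707, -0.003, -0.707]]
contact_force: [3.9, -4.3, 5.0]
width: 0.043
```

>>> {"op": "step_arm", "data": {
  "deltas": [
    [1,-0.01,-0.04,0.05,0,0,0],
    [1,-0.02,-0.1,0.11,0,0,0],
    [1,-0.035,-0.18,0.19,0,0,0],
    [1,-0.05,-0.27,0.32,0,0,0],
    [1,-0.06,-0.32,0.5,0,0,0]
  ]
}}

```text
clock: 19.75
tool_pos: [0.4482, -0.0719, 0.2004]
eef_rot: [[-0.138, -0.982, 0.127], [-0.693, 0.187, 0.697], [-0.708, 0.008, -0.706]]
contact_force: [1.1, -0.5, -1.9]
width: 0.0423
```

```bash
python3 - <<'E'
from gr import *
R2=rot(GAZ,90)@np.diag([-1,-1,1.])
go([("above",GRN+[0,0,.1],R2)])
c=cap("scene"); ring(c,"green",([.35,-.2,.1],[.6,.1,.4]))
E
```

```text
t 19.75 tcp [ 0.4482 -0.0719  0.2004] q [-0.72  0.23 -0.37  1.44  0.65 -2.26] w 0.0423 F [ 1.1 -0.5 -1.9]
above tcp [0.4893 0.2622 0.1863] d [0.205, 1.671, -0.07] r [-0.252, -0.011, 0.135] rows 6.7
   green [211, 120, 10, 10, 41] mean [ 0.4596 -0.0348  0.2794] min [ 0.442 -0.043  0.268] max [ 0.474 -0.02   0.288]
   green [197, 129, 16, 16, 126] mean [ 0.4576 -0.0736  0.2493] min [ 0.433 -0.086  0.226] max [ 0.474 -0.057  0.263]
```

>>> {"op": "step_arm", "data": {
  "deltas": [
    [1,0.01,0,0.15,-0.01,0,0.006],
    [1,0.03,0.1,0.3,-0.04,-0.002,0.022],
    [1,0.05,0.3,0.35,-0.07,-0.003,0.038],
    [1,0.075,0.5,0.35,-0.1,-0.004,0.054],
    [1,0.1,0.7,0.35,-0.126,-0.0055,0.0675]
  ]
}}

```text
clock: 20.3
tool_pos: [0.47, 0.0688, 0.2716]
eef_rot: [[0.051, -0.998, 0.03], [-0.924, -0.036, 0.38], [-0.378, -0.047, -0.925]]
contact_force: [0.5, -1.0, -2.5]
width: 0.0428
```

>>> {"op": "step_arm", "data": {
  "deltas": [
    [1,0.03,0.2,0,-0.03,-0.001,0.017],
    [1,0.05,0.4,0,-0.06,-0.002,0.034],
    [1,0.07,0.6,-0.05,-0.09,-0.004,0.05],
    [1,0.09,0.8,-0.15,-0.126,-0.0055,0.0675],
    [1,0.105,0.97,-0.3,-0.126,-0.0055,0.0675]
  ]
}}

```text
clock: 20.8
tool_pos: [0.4913, 0.2663, 0.2118]
eef_rot: [[0.263, -0.965, 0.007], [-0.965, -0.263, -0.0], [0.002, -0.007, -1.0]]
contact_force: [0.9, 0.5, -1.8]
width: 0.0429
```

>>> {"op": "step_arm", "data": {
  "deltas": [
    [1,0,0,-0.08,0,0,0],
    [1,0,0,-0.08,0,0,0]
  ]
}}

```text
clock: 21.0
tool_pos: [0.4872, 0.2615, 0.1906]
eef_rot: [[0.26, -0.965, -0.005], [-0.965, -0.26, -0.004], [0.002, 0.006, -1.0]]
contact_force: [-0.8, -1.1, -1.3]
width: 0.0428
```

```bash
python3 - <<'E'
from gr import *
R2=rot(GAZ,90)@np.diag([-1,-1,1.])
go([("above",GRN+[0,0,.1],R2)])
g=GRN+[0,0,.1]
for n,c in axis(g,[-.252,.968,0],g-[.12,.14,.05],g+[.12,.14,.06]): ring(c,"green",(g-.13,g+.13))
E
```

```text
t 21.0 tcp [0.4872 0.2615 0.1906] q [ 0.38  0.18 -0.24  1.16 -0.   -1.46] w 0.0428 F [-0.8 -1.1 -1.3]
above tcp [0.4893 0.2622 0.1863] d [0.011, 0.003, -0.022] r [0.001, -0.002, -0.003] rows 0.1
top axis pt [0.4874 0.2616 0.2103] dir [-0.266  0.964  0.003] 464 0.0008
scene axis pt [0.4882 0.2619 0.2139] dir [-0.229  0.973  0.007] 345 0.0015
   green [313, 92, 2, 5, 9] mean [0.4975 0.3043 0.228 ] min [0.492 0.287 0.222] max [0.51  0.31  0.257]
   green [298, 117, 8, 9, 21] mean [0.4695 0.2949 0.0864] min [0.457 0.291 0.076] max [0.487 0.301 0.099]
   green [285, 129, 6, 9, 30] mean [0.4836 0.2246 0.0889] min [0.473 0.217 0.075] max [0.496 0.232 0.099]
   green [292, 136, 7, 3, 10] mean [0.5148 0.2318 0.0914] min [0.504 0.227 0.082] max [0.524 0.239 0.099]
```

>>> {"op": "step_arm", "data": {
  "deltas": [
    [1,0.008,0.003,-0.12,0,0,0],
    [1,0.008,0.003,-0.24,0,0,0],
    [1,0.008,0.003,-0.36,0,0,0],
    [1,0.008,0.003,-0.44,0,0,0],
    [1,0.008,0.003,-0.48,0,0,-0.003]
  ]
}}

```text
clock: 21.6
tool_pos: [0.4931, 0.261, 0.0992]
eef_rot: [[0.246, -0.969, 0.004], [-0.969, -0.246, 0.0], [0.001, -0.004, -1.0]]
contact_force: [-0.1, -0.3, -1.8]
width: 0.0428
```

>>> {"op": "step_arm", "data": {
  "deltas": [
    [1,0,0,-0.01,0,0,0],
    [1,0,0,-0.02,0,0,0],
    [1,0,0,-0.025,0,0,0]
  ]
}}

```text
clock: 21.9
tool_pos: [0.4944, 0.2627, 0.0958]
eef_rot: [[0.248, -0.969, 0.007], [-0.969, -0.248, 0.002], [-0.0, -0.007, -1.0]]
contact_force: [0.4, 0.1, -2.0]
width: 0.0428
```

```bash
python3 - <<'E'
from gr import *
R2=rot(GAZ,90)@np.diag([-1,-1,1.])
go([("on",GRN,R2)])
g=GRN
for n,c in axis(g,[-.252,.968,0],g-[.12,.14,.02],g+[.12,.14,.06]): ring(c,"green",(g-[.13,.13,.003],g+.13))
E
```

```text
t 21.9 tcp [0.4944 0.2627 0.0958] q [ 0.37  0.27 -0.35  0.95 -0.   -1.45] w 0.0428 F [ 0.4  0.1 -2. ]
on tcp [0.4893 0.2622 0.0863] d [-0.025, -0.003, -0.047] r [-0.001, 0.002, 0.001] rows 0.2
top axis pt [0.4938 0.2634 0.1149] dir [-0.254  0.967 -0.005] 362 0.001
scene axis pt [0.4928 0.263  0.1166] dir [-0.237  0.972  0.003] 315 0.0018
   green [310, 114, 3, 6, 10] mean [0.5124 0.2937 0.1477] min [0.494 0.26  0.12 ] max [0.547 0.312 0.192]
```

>>> {"op": "step_arm", "data": {
  "deltas": [
    [1,-0.01,0,-0.01,0,0,0],
    [1,-0.021,0,-0.02,0,0,0],
    [1,-0.021,0,-0.03,0,0,0],
    [1,-0.021,0,-0.035,0,0,0]
  ]
}}

```text
clock: 22.4
tool_pos: [0.4887, 0.2625, 0.0872]
eef_rot: [[0.249, -0.969, 0.004], [-0.969, -0.249, 0.001], [0.0, -0.004, -1.0]]
contact_force: [0.0, 0.4, -1.8]
width: 0.0429
```

>>> {"op": "step_arm", "data": {
  "deltas": [
    [1,0,0,-0.005,0,0,0],
    [1,0,0,-0.01,0,0,0],
    [1,0,0,-0.01,0,0,0]
  ]
}}

```text
clock: 22.7
tool_pos: [0.4897, 0.2627, 0.0858]
eef_rot: [[0.249, -0.969, 0.006], [-0.969, -0.249, 0.001], [0.0, -0.006, -1.0]]
contact_force: [0.1, -0.2, -0.7]
width: 0.0426
```

```bash
python3 - <<'E'
from gr import *
R2=rot(GAZ,90)@np.diag([-1,-1,1.])
go([("on",GRN,R2)])
g=GRN
for n,c in axis(g,[-.252,.968,0],g-[.12,.14,.02],g+[.12,.14,.06]): ring(c,"green",(g-[.13,.13,.003],g+.13))
E
```

```text
t 22.7 tcp [0.4897 0.2627 0.0858] q [ 0.38  0.27 -0.36  0.93 -0.   -1.45] w 0.0426 F [ 0.1 -0.2 -0.7]
on tcp [0.4893 0.2622 0.0863] d [-0.002, -0.003, 0.002] r [-0.0, 0.002, 0.001] rows 0.0
top axis pt [0.4899 0.2623 0.1053] dir [-0.253  0.967  0.001] 363 0.001
scene axis pt [0.4888 0.262  0.1072] dir [-0.236  0.972  0.013] 312 0.0018
   green [309, 116, 2, 6, 10] mean [0.5023 0.3    0.126 ] min [0.494 0.282 0.11 ] max [0.517 0.309 0.154]
```

Nearly seated; one more small step down to contact.

>>> {"op": "step_arm", "data": {
  "deltas": [
    [1,0,0,-0.005,0,0,0],
    [1,0,0,-0.01,0,0,0],
    [1,0,0,-0.01,0,0,0]
  ]
}}

```text
clock: 23.1
tool_pos: [0.4902, 0.2629, 0.0852]
eef_rot: [[0.249, -0.968, 0.007], [-0.968, -0.249, 0.001], [0.0, -0.007, -1.0]]
contact_force: [-1.1, -0.3, 6.2]
width: 0.0429
```

>>> {"op": "step_arm", "data": {
  "deltas": [
    [0.4,0,0,0,0,0,0],
    [0,0,0,0,0,0,0],
    [0,0,0,0,0,0,0],
    [0,0,0,0,0,0,0],
    [0,0,0,0,0,0,0]
  ]
}}

```text
clock: 23.6
tool_pos: [0.4888, 0.2625, 0.0833]
eef_rot: [[0.249, -0.969, 0.004], [-0.969, -0.249, 0.001], [0.0, -0.004, -1.0]]
contact_force: [0.0, -0.4, 0.2]
width: 0.0854
```

>>> {"op": "step_arm", "data": {
  "deltas": [
    [0,0,0,0.05,0,0,0],
    [0,0,0,0.15,0,0,0],
    [0,0,0,0.35,0,0,0],
    [0,0,0,0.6,0,0,0],
    [0,0,0,0.85,0,0,0]
  ]
}}

```text
clock: 24.1
tool_pos: [0.4885, 0.2623, 0.2556]
eef_rot: [[0.249, -0.969, 0.004], [-0.969, -0.249, 0.001], [0.0, -0.004, -1.0]]
contact_force: [1.7, 0.4, 0.1]
width: 0.0852
```

>>> {"op": "step_arm", "data": {
  "deltas": [
    [0,-0.2,-0.2,0.1,0,0,0],
    [0,-0.4,-0.4,0.1,0,0,0],
    [0,-0.5,-0.6,0.1,0,0,0],
    [0,-0.5,-0.8,0.1,0,0,0],
    [0,-0.5,-0.8,0.1,0,0,0]
  ]
}}

```text
clock: 24.6
tool_pos: [0.3878, 0.0985, 0.2745]
eef_rot: [[0.242, -0.97, 0.006], [-0.97, -0.242, -0.001], [0.002, -0.006, -1.0]]
contact_force: [0.1, 0.5, -0.0]
width: 0.0853
```

```bash
python3 - <<'E'
from gr import *
go([])
for nm,g,d in (("green",GRN,[-.252,.968,0]),("red",RED,[.118,.993,0])):
    for n,c in axis(g,d,g-[.1,.14,.015],g+[.1,.14,.04]): ring(c,nm,(g-[.13,.13,-.004],g+[.13,.13,.03]))
for n in ("top","scene"):
    c=cap(n); q=cloud(c).reshape(-1,3)
    t=q[(np.hypot(q[:,0]-.657,q[:,1]+.128)<.05)&(q[:,2]>.143)&(q[:,2]<.16)]
    print(n,"plain",cv2.minEnclosingCircle(t[:,:2].astype(np.float32)*1000))
save(c,"end.png")
E
```

```text
t 24.6 tcp [0.3878 0.0985 0.2745] q [ 0.09 -0.16 -0.4   1.32 -0.   -1.73] w 0.0853 F [ 0.1  0.5 -0. ]
top axis pt [0.4904 0.2625 0.1047] dir [-0.258  0.966  0.001] 676 0.0009
   green [145, 228, 12, 17, 146] mean [0.481  0.2957 0.1231] min [0.46  0.281 0.111] max [0.504 0.31  0.132]
   green [134, 237, 2, 7, 7] mean [0.4705 0.3395 0.1214] min [0.462 0.337 0.118] max [0.478 0.342 0.124]
scene axis pt [0.4887 0.262  0.1057] dir [-0.251  0.968  0.015] 373 0.0014
   green [299, 112, 12, 12, 75] mean [0.4855 0.2966 0.1242] min [0.464 0.28  0.11 ] max [0.505 0.311 0.131]
top axis pt [ 0.4749 -0.3085  0.1045] dir [0.111 0.994 0.006] 702 0.001
   red [359, 232, 11, 17, 152] mean [ 0.4783 -0.2716  0.123 ] min [ 0.458 -0.284  0.111] max [ 0.5   -0.258  0.132]
   red [344, 234, 5, 11, 29] mean [ 0.4804 -0.2243  0.1183] min [ 0.468 -0.231  0.109] max [ 0.495 -0.22   0.125]
scene axis pt [ 0.4731 -0.3083  0.1058] dir [0.112 0.994 0.001] 606 0.0014
   red [167, 195, 5, 8, 12] mean [ 0.4875 -0.2263  0.1192] min [ 0.476 -0.228  0.113] max [ 0.498 -0.224  0.124]
   red [149, 198, 12, 15, 112] mean [ 0.4852 -0.2722  0.123 ] min [ 0.46  -0.285  0.11 ] max [ 0.501 -0.26   0.131]
top plain ((657.9586181640625, -128.62814331054688), 16.92646026611328)
scene plain ((656.8147583007812, -129.9525604248047), 17.90839958190918)
```

View pics/end.png

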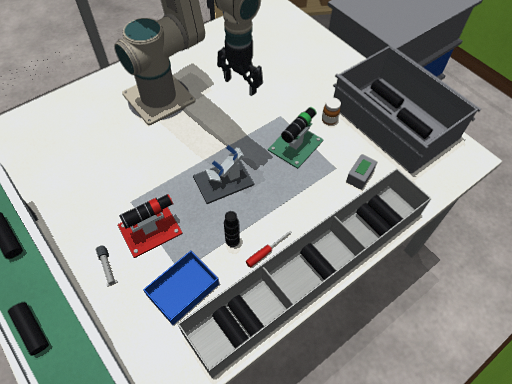

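The end picture shows green at (299,125) and red at (147,211), both level on their racks. The rest at (222,175) is empty, plain still stands at (232,229), and the arm is clear. Handing in.

```bash
python3 -c "
from plant import robot
print(robot.job_done())"
```

```text
the job is handed in; nothing more can be done
None
```

The job is handed in at about 24.6 s of the 67 s, and my last camera checks showed every placement inside its limits. The hand-in reports no verdict, so these are my own measurements.

- **Red housing:** lifted off the rest and laid in the red rack. Its axis is at 105 mm height, level within about 0.01 rad, and its middle is within about 3 mm of the rack's middle.
- **Green housing in the rest:** it leaned at the stop, released, with no force reading. The ring and band sat within about 2 mm of where the red housing's had been.
- **Green housing in its rack:** regripped around its middle and laid in the green rack at 105 mm height, its middle within about 3 mm of the rack's middle. The top view gives it level to 0.001 rad and the scene view to 0.015 rad.
- **Untagged housing and the rest of the bench:** the untagged housing moved less than 1 mm. The other things look unmoved in the last picture, but I did not measure them.

The two cameras disagree by about 1–2 mm and 0.01–0.02 rad throughout. Two cylinder fits on the green housing were poor because the fingers hid part of it, just after gripping it and on the way into the rest. There I relied on the band and ring positions instead. On the first approach to the green housing the last joint reached its range limit at 3.14 rad, so I turned the gripper half round before grasping.

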